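Hang a can shelf on its display stand and load it

ROBOT

A 6-joint arm with a two-finger parallel gripper is mounted at the origin on the work surface. World frame = base frame: x ahead of the robot, y to its left, z up, the work surface at z = 0. Lengths are in m, angles in rad, forces in N, time in s.
With the tool pointing down it reaches from about 0.3 to 0.875 m from the base axis. Payload 6.4 kg.
Tool frame: the origin (TCP) lies at the very end of the fingers, on their centre line; the grasp point (between the pads) lies 19 mm behind it; z points along the fingers, y is the line along which they close (so a half turn about z gives the same grasp; the last joint's range is limited). The gripper opens to 85 mm and grips with 20 to 120 N. Pads are 22 mm wide; open, the fingers measure 114 mm over their backs; the gripper's body (76 mm by 85 mm) begins 54 mm behind the grasp point. The pads swing forward as they close: fully open they stand 13 mm farther back than shut.
Start: joints at [-1.451, 0.181, 1.607, -0, 1.354, -0.206], TCP at [0.184, -0.545, 0.231] pointing down, gripper open.
Joint ranges: [-2.99, 2.99], [-0.89, 2.07], [0.3, 2.58], [-1.14, 4.28], [0, 2.63], [-3.12, 3.12]. Speed limits (rad/s): [2.57, 2.57, 3.01, 3.14, 3.14, 3.14].

INTERFACE

Orientations are given as a unit quaternion [w, x, y, z].
In Python, from bench import ctrl gives the robot as it stands.
- The arm moves only by the tool jog_arm, never from a script. Its argument "series" is a list that holds one entry, the list of rows, each a list of 7 numbers: the shift along the tool's x, y, z in mm, then the turn, a rotation vector about the tool's x, y, z in rad, then the finger opening in mm, from 0 to 85.4. In form: [[[tx, ty, tz, rx, ry, rz, gripper], ...]]. A call has exactly 10 rows; each row shifts and turns the commanded pose from where the row before left it, along the tool's axes as they then stand; what a row does not reach is not made up. A row lasts 1/10 s, in which the tool goes at most 50 mm and 8.59 degrees, less where a joint would pass 70% of its speed; a pose out of reach is approached as far as the arm can. A call with a gripper value outside its range is refused whole. The fingers move at their own pace and stop on an object; the grip force is fixed at half the most. Time passes only in rows, so rows that do not move let the fingers close, or fill a call up. It gives the time, the measured TCP pose, the force, the opening and the grip force at its end, in the units of the state.
- ctrl.get_obs(): the state, without advancing time (a new reading comes with each control period).
- ctrl.camera(name): name is "side" or "top" or "wrist"; returns a dict with "frame" (400x640x3 uint8, blue, green, red), "z_map" (400x640 float32, m along the optical axis (not along the pixel's ray), 0 where there is no reading), "fx", "fy", "cx", "cy" (pixels), "k1" (the pictures are not rectified: a ray, as slopes to the right and down, at radius r is drawn at 1 + k1 r^2 times it, then the intrinsics apply), "xyz" and "rotation" of the camera in the world. Camera axes: x right, y down, z forward; pixel columns grow to the right and rows downward; lengths in m; the calibration is good to about 2 mm. A picture is of the moment at which its call begins.
- ctrl.hand_in(): hands the job in; it is judged then, once.
The state is a dict: "time_s": time; "q": joint angles; "dq": joint speeds; "joint_efforts": joint torques, N m; "eef_pos": TCP position; "eef_rot": TCP orientation; "wrist_force": force on the tool from outside, world axes, zero at the start; "torque": the same for the moment, N m; "opening": opening from 0.0 (shut) to 1.0 (fully open); "grasp_force": force on a finger pad.
Only numpy, scipy, OpenCV 4.12 (cv2) and the standard library are available. Lean on these libraries where they do the work, as an engineer would, in place of code of your own. Each camera call takes 0.05 s, during which the arm holds its last target. There are 200 camera calls.

TASK

Hang the white two-bay shelf on the grey display stand: hook its two steel claws into the slots of the uprights and press it straight down until it is fully home and the red spring catch has snapped out over its bottom bar. Then stand the orange spray can upright in either bay of the hung shelf, setting it down gently rather than dropping it. Leave the yellow can, the purple can and the roll of tape where they are.

Things in the scene. Friction and masses are not known exactly. Their poses are not given: they have to be found in the camera images.
- stand: Fixed grey steel stand: two uprights 195 mm high, 34 mm wide, centred at y = -65 and +65 mm, joined by a cross bar (z = 86 to 112 mm). Origin on the table midway between them, in the plane of their front faces; x points backwards through them, z up. Front plates are 5 mm thick (x = 0 to 5), open behind. Base plate 10 mm thick, 200 mm wide, reaching 90 mm in front of the faces.
- slot_a (a point): Centre of the slot in the upright at +y, in the front face, 154 mm above the table. The slot is 14 mm wide and 44 mm high (132 to 176 mm above the table).
- slot_b (a point): The same slot in the upright at -y.
- seat (a point): Point on the stand, in the plane of the front faces, midway between the uprights, 80 mm above the table: where the shelf's origin lies when it is fully home, axes parallel to the stand's (equal yaw). To hook: hold the shelf 20 to 31 mm (best 26) above home, move it in stand +x until its back plate is about 1 mm from the faces, then press down.
- catch (a joint): Red spring catch, 24 mm wide, mid cross bar; slides to stand +x. 0 = out, 0.010 m = pushed in (8 N at 0, 13 N at 5 mm). Out, its nose stands 5 mm before the faces: flat underside 92 mm above the table, ramp above to 103. The shelf's bar coming down pushes it in (about 8 to 15 N down, its weight included); within 2 mm of home it snaps out over the bar.
- shelf: Loose white shelf, 0.28 to 0.44 kg, starts flat on the table, upright. Origin at the underside, mid width, rear face of the back plate; x points backwards (to the stand when hung), z up. Floor 90 mm deep (x = -90 to 0), 170 wide, 5 thick; lips to z = 18. Back plate 5 thick, to z = 70, with a window 60 wide from z = 10 to 50; below it the bottom bar.
- fin (a point): Grip point on the shelf's blue fin, its handle between the bays: x = -45, y = 0, z = 50 mm in the shelf's frame. The fin is 12 mm thick (y = -6 to 6), spans x = -75 to -14 mm and z = 5 to 70 mm.
- claw_a (a point): Lower end of the shelf's steel claw at y = +65 mm: x = 14, z = 34 mm in its frame. Claws are 6 mm thick: a neck (z = 52 to 64 mm) juts back from the back plate, a tip hangs from it to z = 33, reaching back to x = 18. The gap between plate and tip, 10 mm wide below and 6.5 at the neck, takes the upright's front plate.
- claw_b (a point): The same for the claw at y = -65 mm.
- bay_a (a point): Centre of the floor of the shelf's bay on its +y side: x = -45, y = 43.5, z = 5 mm in the shelf's frame. The bay is 75 mm wide and 81 mm deep inside. Hung, the shelf droops about 2 degrees to the front.
- bay_b (a point): The same for the bay on its -y side (y = -43.5 mm).
- orange_can: Loose spray can with an orange label and shoulder, 53 mm across and 150 mm high, 0.14 to 0.28 kg; black cap 38 mm across at z = 114 to 150 mm, by which it can be taken from above. Origin at the centre of its underside, z up.
- yellow_can: Bystander: the same spray can in yellow. Origin at the centre of its underside.
- purple_can: Bystander: the same spray can in purple. Origin at the centre of its underside.
- tape: Bystander: roll of beige tape lying flat, 100 mm across, 25 mm high. Origin at the centre of its underside.
Things that resemble listed ones, but are neither listed nor needed, are in the scene too. Of the things that look like the shelf, the largest one is meant.

How it is judged:
By the outcome, as a careful person would: the job done as asked, in the order asked, and still so for the second after the job is handed in, with the robot touching nothing.
It also fails if it takes over 64 s, if anything falls off the work surface, if the arm or the gripper's body presses on something with over 40 N, if the wrist force passes 120 N, or if a joint passes its speed limit or range.

## Working session

There is one attempt and no reset: what is moved stays moved. The work goes in short steps, Python scripts to look and compute and a tool call to move; the robot and the scene stay as the last step left them, time stands still between calls to the robot, and variables do not carry over. Pictures are saved under pics/ and viewed, at most 10 in all, crops included, and the job is handed in when it is done.

Besides the shell and the picture viewer there is one more tool, called after ">>>" by a JSON object that holds its "fn" and its "kwargs", one argument or row to a line. jog_arm: Moves the arm, as the interface text tells. Its arguments: {"type":"object","properties":{"series":{"type":"array"}},"required":["series"]}

```bash
ls; mkdir -p pics
python3 - <<'E'
from bench import ctrl
import cv2,numpy as np,pickle
o=ctrl.get_obs();print({k:np.round(v,3) for k,v in o.items()})
d={}
for n in("top","side","wrist"):
    c=ctrl.camera(n);d[n]=c;print(n,{k:np.round(v,3) for k,v in c.items() if k not in("frame","z_map")})
pickle.dump(d,open("d0.pkl","wb"))
cv2.imwrite("pics/top0.png",d["top"]["frame"]);cv2.imwrite("pics/side0.png",d["side"]["frame"])
E
```

```text
pics
{'time_s': np.float64(0.0), 'q': array([-1.451,  0.182,  1.608, -0.   ,  1.354, -0.206]), 'dq': array([-0.001,  0.001,  0.   ,  0.   , -0.   , -0.   ]), 'joint_efforts': array([-0.0000e+00, -4.4487e+01, -3.5134e+01, -0.0000e+00,  9.0000e-03,
        0.0000e+00]), 'eef_pos': array([ 0.184, -0.544,  0.23 ]), 'eef_rot': array([-0.001,  0.987,  0.162,  0.   ]), 'wrist_force': array([ 0.016, -0.014,  0.095]), 'torque': array([ 0.01 ,  0.033, -0.002]), 'grasp_force': np.float64(0.0), 'opening': np.float64(0.996)}
top {'fx': np.float64(400.958), 'fy': np.float64(400.958), 'cx': np.float64(328.559), 'cy': np.float64(197.589), 'k1': np.float64(-0.081), 'xyz': array([0.435, 0.016, 1.122]), 'rotation': array([ 0.032, -0.699,  0.714, -0.032])}
side {'fx': np.float64(445.456), 'fy': np.float64(445.456), 'cx': np.float64(322.653), 'cy': np.float64(204.827), 'k1': np.float64(-0.035), 'xyz': array([0.133, 0.662, 1.025]), 'rotation': array([ 0.1  , -0.271,  0.897, -0.334])}
wrist {'fx': np.float64(296.799), 'fy': np.float64(296.799), 'cx': np.float64(321.827), 'cy': np.float64(202.466), 'k1': np.float64(-0.002), 'xyz': array([ 0.246, -0.523,  0.374]), 'rotation': array([ 0.107,  0.805, -0.578, -0.078])}
```

View pics/top0.png

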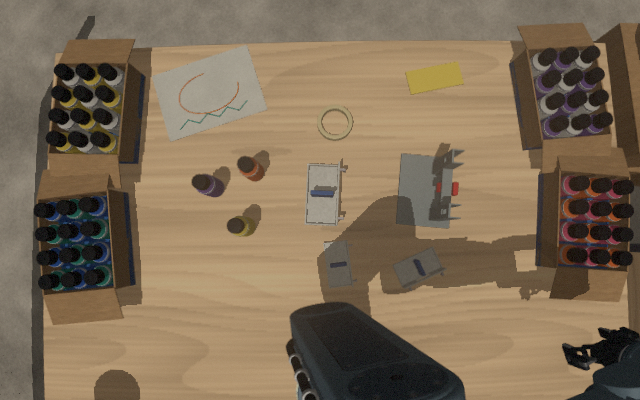

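View pics/side0.png

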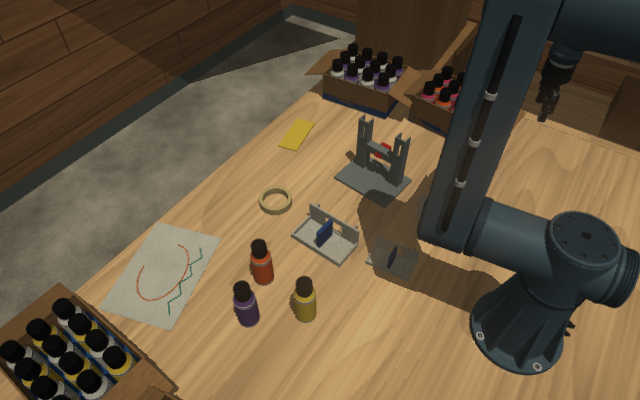

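Top view: shelf at (322,193) with its claws to the right, stand at about (430,190), orange can (250,167), purple (207,184), yellow (240,226), tape (335,122). Next, point clouds.

```bash
cat > h.py <<'E'
import numpy as np,cv2,pickle
from scipy.spatial.transform import Rotation as R
def rot(q): return R.from_quat([q[1],q[2],q[3],q[0]])
def cloud(c):
    H,W=c["z_map"].shape
    v,u=np.mgrid[0:H,0:W]
    K=np.array([[c["fx"],0,c["cx"]],[0,c["fy"],c["cy"]],[0,0,1]])
    p=cv2.undistortPoints(np.stack([u,v],-1).reshape(-1,1,2).astype(float),K,np.array([c["k1"],0,0,0.])).reshape(H,W,2)
    z=c["z_map"][...,None]
    P=np.concatenate([p*z,z],-1)
    P=rot(c["rotation"]).apply(P.reshape(-1,3)).reshape(H,W,3)+c["xyz"]
    P[c["z_map"]<=0]=np.nan
    return P
def proj(c,X):
    X=np.atleast_2d(X);Q=rot(c["rotation"]).inv().apply(X-c["xyz"])
    K=np.array([[c["fx"],0,c["cx"]],[0,c["fy"],c["cy"]],[0,0,1]])
    return cv2.projectPoints(Q,np.zeros(3),np.zeros(3),K,np.array([c["k1"],0,0,0.]))[0].reshape(-1,2)
E
python3 - <<'E'
from h import *
d=pickle.load(open("d0.pkl","rb"))
for n,boxes in {"top":dict(shelf=(300,155,352,230),stand=(392,140,470,235),orange=(232,148,268,182),purple=(188,168,228,200),yellow=(222,210,256,240),tape=(315,102,356,142),table=(260,240,310,290)),"side":dict(orange=(245,235,275,288),yellow=(290,273,320,325),shelf=(288,200,362,266),stand=(330,110,415,205))}.items():
    P=cloud(d[n]);F=d[n]["frame"]
    hsv=cv2.cvtColor(F,cv2.COLOR_BGR2HSV)
    for k,(a,b,c,e) in boxes.items():
        p=P[b:e,a:c].reshape(-1,3);s=hsv[b:e,a:c].reshape(-1,3);z=p[:,2]
        print(n,k,"zpct",np.round(np.nanpercentile(z,[1,50,90,99]),3))
        for lo,hi in ((.003,.015),(.015,.03),(.055,.085),(.1,.13),(.135,.17),(.18,.21)):
            m=(z>lo)&(z<hi)
            if m.sum()>8:
                q=p[m];r=cv2.minAreaRect((q[:,:2]*1000).astype(np.float32))
                print("  z",lo,hi,m.sum(),"mean",q.mean(0).round(4),"rect",np.round(r[0],1),np.round(r[1],1),round(r[2],1))
        if k=="shelf":
            m=(s[:,0]>100)&(s[:,0]<130)&(s[:,1]>90)&(z>.06)
            q=p[m];print("  blue",m.sum(),q.mean(0).round(4),np.round(cv2.minAreaRect((q[:,:2]*1000).astype(np.float32)),1) if 0 else cv2.minAreaRect((q[:,:2]*1000).astype(np.float32)))
E
```

```text
top shelf zpct [-0.005  0.003  0.018  0.072]
  z 0.003 0.015 1366 mean [0.546  0.0337 0.0057] rect [552.1  23.6] [143.1 209.5] 89.1
  z 0.015 0.03 180 mean [0.5454 0.0527 0.0184] rect [544.6  36.6] [ 84.9 170.4] 86.3
  z 0.055 0.085 273 mean [0.5433 0.0081 0.0686] rect [540.1  -7.7] [114.3 129.3] 45.8
  blue 1 [0.5391 0.0271 0.0694] ((539.1338500976562, 27.149778366088867), (0.0, 0.0), 0.0)
top stand zpct [-0.005  0.008  0.112  0.194]
  z 0.003 0.015 2885 mean [ 0.5496 -0.2381  0.0093] rect [ 561.5 -274.1] [221.8 271.2] 87.6
  z 0.015 0.03 59 mean [ 0.554  -0.2577  0.0208] rect [ 547.9 -240. ] [100.4 174.6] 78.9
  z 0.055 0.085 100 mean [ 0.545  -0.2719  0.071 ] rect [ 546.8 -283. ] [ 29.6 164.4] 83.5
  z 0.1 0.13 628 mean [ 0.5497 -0.2848  0.1116] rect [ 545.1 -289.8] [ 52.8 163.1] 80.2
  z 0.135 0.17 145 mean [ 0.559  -0.2795  0.153 ] rect [ 547.2 -284.4] [ 32.1 165.6] 83.4
  z 0.18 0.21 209 mean [ 0.5493 -0.2792  0.1913] rect [ 546.  -284.4] [ 32.4 163.3] 83.3
top orange zpct [-0.005  0.002  0.149  0.153]
  z 0.003 0.015 66 mean [0.6353 0.2332 0.0046] rect [633.7 237.5] [97.3 98.6
[... 2848 characters left out ...]
0353 0.0696] ((540.7694702148438, 33.00450134277344), (58.231597900390625, 10.642048835754395), 86.60690307617188)
side stand zpct [-0.004  0.004  0.112  0.191]
  z 0.003 0.015 2472 mean [ 0.5713 -0.283   0.0087] rect [ 600.3 -365.8] [304.2 470. ] 33.0
  z 0.015 0.03 200 mean [ 0.5926 -0.3946  0.0215] rect [ 585.7 -382.7] [208.9 421.2] 15.2
  z 0.055 0.085 188 mean [ 0.5382 -0.2739  0.0703] rect [ 546.8 -281.7] [ 32.9 167. ] 85.3
  z 0.1 0.13 507 mean [ 0.5455 -0.2821  0.1127] rect [ 544.6 -290.9] [ 52.1 166.1] 82.2
  z 0.135 0.17 232 mean [ 0.5419 -0.2787  0.152 ] rect [ 544.9 -284.3] [ 37.8 164.7] 83.9
  z 0.18 0.21 196 mean [ 0.5434 -0.2791  0.1895] rect [ 546.5 -285.3] [ 36.3 167.7] 83.1
```

```bash
cat > fit.py <<'E'
from h import *
from scipy.optimize import least_squares
def line(q):  # robust line fit; dir, mean
    w=np.ones(len(q),bool)
    for _ in range(6):
        m=q[w].mean(0);U=np.linalg.svd(q[w]-m,full_matrices=False)[2];r=(q-m)@U[1];w=abs(r)<max(.0025,2*np.median(abs(r[w])))
    return U[0],m,w.sum(),r[w].std()
d=pickle.load(open("d0.pkl","rb"))
def frame(p,o,yaw):
    c,s=np.cos(yaw),np.sin(yaw);q=p[:,:2]-o
    return np.c_[q@[c,s],q@[-s,c],p[:,2]]
for name,box_t,box_s,o,yaw in (("stand",(392,140,470,235),(330,110,415,205),(.5465,-.268),np.radians(-96.7)),("shelf",(300,155,352,230),(288,200,362,266),(.542,-.008),np.radians(-93.5))):
    for cam,(a,b,c,e) in (("top",box_t),("side",box_s)):
        p=cloud(d[cam])[b:e,a:c].reshape(-1,3);p=p[np.isfinite(p).all(1)]
        q=frame(p,np.array(o),yaw)
        if name=="stand":
            m=(q[:,2]>.02)&(q[:,2]<.19)&(abs(q[:,0])<.008)&(abs(abs(q[:,1])-.065)<.017)
            f=q[m];t=q[(q[:,2]>.183)&(abs(q[:,0])<.05)]
            print(cam,"front pts",m.sum(), "ytop ext",np.percentile(t[:,1],[1,99]).round(4),"x ext",np.percentile(t[:,0],[1,5,50,95,99]).round(4))
        else:
            m=(q[:,2]>.022)&(q[:,2]<.068)&(abs(q[:,0]+.003)<.009)&(abs(q[:,1])>.035)&(abs(q[:,1])<.085)
            f=q[m];t=q[(q[:,2]>.06)&(abs(q[:,0]+.003)<.009)];t2=q[(q[:,2]>.06)&(q[:,0]<-.012)]
            print(cam,"front pts",m.sum(),"y ext",np.percentile(t[:,1],[1,99]).round(4),"x",np.percentile(t[:,0],[3,50,97]).round(4))
            if len(t2)>10: print("  fin",len(t2),np.percentile(t2[:,0],[2,98]).round(4),np.percentile(t2[:,1],[2,50,98]).round(4), line(t2[:,:2]))
            fl=q[(q[:,2]<.025)&(q[:,2]>.013)]; print("  lips", np.percentile(fl[:,0],[2,98]).round(4),np.percentile(fl[:,1],[2,98]).round(4))
            cl=q[(q[:,2]>.05)&(q[:,0]>.006)&(q[:,0]<.03)];
            for s in(-1,1):
                g=cl[cl[:,1]*s>0]; print("  claw",s,len(g),g[:,:2].mean(0).round(4) if len(g) else 0)
        if m.sum()>20:
            u,mm,n,sd=line(f[:,:2]);ang=np.degrees(np.arctan(-u[0]/u[1]))
            print("  dyaw deg",ang.round(2),"x at y=0",(mm[0]-mm[1]*u[0]/u[1]).round(4),n,sd.round(4))
E
python3 fit.py
```

```text
top front pts 446 ytop ext [-0.0801  0.0827] x ext [0.0007 0.0012 0.006  0.029  0.0317]
  dyaw deg 0.14 x at y=0 0.0012 406 0.0007
side front pts 750 ytop ext [-0.0807  0.0833] x ext [-0.0004  0.0012  0.0068  0.0304  0.0345]
  dyaw deg 0.49 x at y=0 0.0032 610 0.0013
top front pts 28 y ext [-0.0827  0.0818] x [-0.0023  0.0002  0.0044]
  fin 108 [-0.0716 -0.0139] [-0.0064 -0.0009  0.0053] (array([ 0.99998923, -0.00464039]), array([-0.04246079, -0.00135023]), np.int64(100), np.float64(0.003276017978897856))
  lips [-0.0872 -0.0028] [-0.0851  0.0845]
  claw -1 13 [ 0.0127 -0.0661]
  claw 1 16 [0.0131 0.0644]
  dyaw deg -0.41 x at y=0 0.0005 28 0.0025
side front pts 296 y ext [-0.0857  0.0815] x [-0.0032 -0.0003  0.0045]
  fin 101 [-0.0723 -0.0136] [-0.0088 -0.0037  0.0035] (array([-0.9998431 ,  0.01771353]), array([-0.04459928, -0.00440751]), np.int64(82), np.float64(0.0028124070563917093))
  lips [-0.0876  0.0034] [-0.0867  0.1587]
  claw -1 11 [ 0.0149 -0.0676]
  claw 1 11 [0.0147 0.0623]
  dyaw deg 0.06 x at y=0 -0.0009 279 0.0011
```

Create go.py:
```python
import sys
from h import *
from bench import ctrl
# usage: go.py x y z yawdeg (tool-x heading, tool down) -> total tool-axis shift mm and rz
def delta(x,y,z,yaw,tilt=0):
    o=ctrl.get_obs();Rc=rot(o["eef_rot"])
    Rt=R.from_euler("z",yaw,degrees=True)*R.from_euler("x",180,degrees=True)
    rv=(Rc.inv()*Rt).as_rotvec()
    dw=np.array([x,y,z])-o["eef_pos"]
    print("t",round(o["time_s"],2),"tcp",o["eef_pos"].round(4),"F",o["wrist_force"].round(1),"grip",round(o["grasp_force"],1),"open",round(o["opening"],3))
    print("shift now-axes mm",(Rc.inv().apply(dw)*1000).round(1),"target-axes mm",(Rt.inv().apply(dw)*1000).round(1),"rotvec",rv.round(4))
if __name__=="__main__": delta(*map(float,sys.argv[1:]))
```

```text
(no output)
```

>>> {"fn": "jog_arm", "kwargs": {
  "series": [
    [[0,0,0,0,0,-0.148,85],[0,0,0,0,0,-0.148,85],[0,0,0,0,0,-0.148,85],[0,0,0,0,0,-0.148,85],[0,0,0,0,0,-0.148,85],[0,0,0,0,0,-0.148,85],[0,0,0,0,0,-0.148,85],[20,11,0,0,0,-0.148,85],[42,23,0,0,0,0,85],[42,23,0,0,0,0,85]]
  ]
}}

```text
time_s: 1.15
eef_pos: [0.2501, -0.4454, 0.2307]
eef_rot: [-0.0, 0.729, 0.685, 0.0]
wrist_force: [1.0, 0.4, -0.0]
opening: 0.994
grasp_force: 0.0
```

```bash
python3 go.py .5430 .033 .2 86.5
```

```text
t 1.15 tcp [ 0.2501 -0.4454  0.2307] F [ 1.   0.4 -0. ] grip 0.0 open 0.994
shift now-axes mm [495.7 262.3  31.2] target-axes mm [495.4 263.1  30.7] rotvec [-0.0001 -0.001  -0.0015]
```

>>> {"fn": "jog_arm", "kwargs": {
  "series": [
    [[44,23,0,0,0,0,85],[44,23,0,0,0,0,85],[44,23,0,0,0,0,85],[44,23,0,0,0,0,85],[44,23,0,0,0,0,85],[44,23,0,0,0,0,85],[44,23,0,0,0,0,85],[44,23,0,0,0,0,85],[44,23,0,0,0,0,85],[44,23,0,0,0,0,85]]
  ]
}}

```text
time_s: 2.15
eef_pos: [0.507, -0.0192, 0.2313]
eef_rot: [0.0, 0.728, 0.685, 0.0]
wrist_force: [0.5, -1.4, 1.1]
opening: 0.995
grasp_force: 0.0
```

>>> {"fn": "jog_arm", "kwargs": {
  "series": [
    [[30,17,15,0,0,0,85],[22,14,15,0,0,0,85],[0,0,0,0,0,0,85],[0,0,0,0,0,0,85],[0,0,0,0,0,0,85],[0,0,0,0,0,0,85],[0,0,0,0,0,0,85],[0,0,0,0,0,0,85],[0,0,0,0,0,0,85],[0,0,0,0,0,0,85]]
  ]
}}

```text
time_s: 3.15
eef_pos: [0.5405, 0.0286, 0.2014]
eef_rot: [0.0, 0.728, 0.685, 0.0]
wrist_force: [-0.2, 0.4, -0.4]
opening: 0.991
grasp_force: 0.0
```

```bash
python3 go.py .5430 .033 .031 86.5
python3 - <<'E'
from h import *
from bench import ctrl
c=ctrl.camera("wrist");pickle.dump(c,open("w1.pkl","wb"));cv2.imwrite("pics/w1.png",c["frame"]);print(c["xyz"])
P=cloud(c);p=P.reshape(-1,3);hsv=cv2.cvtColor(c["frame"],cv2.COLOR_BGR2HSV).reshape(-1,3)
m=(abs(p[:,2]-.07)<.006)&(np.hypot(p[:,0]-.54,p[:,1]-.03)<.13)
b=m&(hsv[:,0]>100)&(hsv[:,0]<130)&(hsv[:,1]>100)
q=(p[b][:,:2]*1000).astype(np.float32);print("fin",b.sum(),cv2.minAreaRect(q))
w=m&~b;q=(p[w][:,:2]*1000).astype(np.float32);print("rest",w.sum(),cv2.minAreaRect(q))
E
```

```text
t 3.15 tcp [0.5405 0.0286 0.2014] F [-0.2  0.4 -0.4] grip 0.0 open 0.991
shift now-axes mm [  4.6   2.2 170.4] target-axes mm [  4.6   2.2 170.4] rotvec [ 0.0002  0.     -0.0002]
[0.54347729 0.0955914  0.34460335]
fin 157 ((542.5062866210938, 53.82913589477539), (18.64737319946289, 8.432575225830078), 86.58863067626953)
rest 1996 ((538.5792236328125, -7.841575622558594), (130.52700805664062, 115.01654815673828), 37.42332077026367)
```

View pics/w1.png

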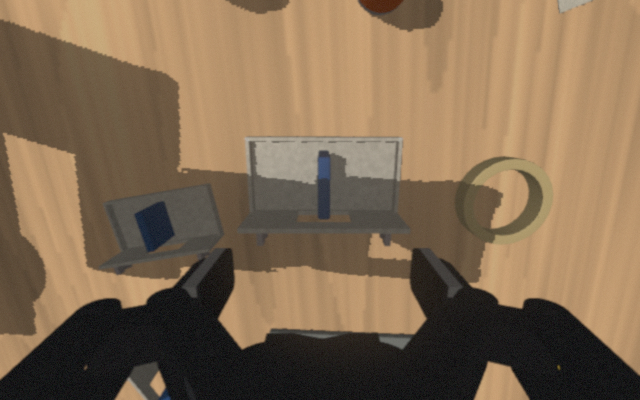

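The shelf is centred at (324,180). The fin at (323,185) sits between the fingers and is aligned with them. I'll descend and grip.

>>> {"fn": "jog_arm", "kwargs": {
  "series": [
    [[4,1.5,25,0,0,0,85],[0,0,30,0,0,0,85],[0,0,30,0,0,0,85],[0,0,30,0,0,0,85],[0,0,25,0,0,0,85],[0,0,15,0,0,0,85],[0,0,10,0,0,0,85],[0,0,5,0,0,0,85],[0,0,0,0,0,0,85],[0,0,0,0,0,0,85]]
  ]
}}

```text
time_s: 4.2
eef_pos: [0.5431, 0.0325, 0.0323]
eef_rot: [0.001, 0.728, 0.685, 0.001]
wrist_force: [0.2, -0.2, -0.7]
opening: 0.994
grasp_force: 0.0
```

>>> {"fn": "jog_arm", "kwargs": {
  "series": [
    [[0,0,0,0,0,0,0],[0,0,0,0,0,0,0],[0,0,0,0,0,0,0],[0,0,0,0,0,0,0],[0,0,0,0,0,0,0],[0,0,0,0,0,0,0],[0,0,0,0,0,0,0],[0,0,0,0,0,0,0],[0,0,0,0,0,0,0],[0,0,0,0,0,0,0]]
  ]
}}

```text
time_s: 5.2
eef_pos: [0.5425, 0.0326, 0.0315]
eef_rot: [0.0, 0.728, 0.685, 0.0]
wrist_force: [0.9, 0.5, 2.2]
opening: 0.13
grasp_force: 59.3
```

>>> {"fn": "jog_arm", "kwargs": {
  "series": [
    [[0,0,-3,0,0,0,0],[0,0,-10,0,0,0,0],[0,0,-20,0,0,0,0],[0,0,-25,0,0,0,0],[0,0,-25,0,0,0,0],[0,0,-20,0,0,0,0],[0,0,-10,0,0,0,0],[0,0,-5,0,0,0,0],[0,0,0,0,0,0,0],[0,0,0,0,0,0,0]]
  ]
}}

```text
time_s: 6.2
eef_pos: [0.5414, 0.0327, 0.1481]
eef_rot: [-0.001, 0.728, 0.685, -0.001]
wrist_force: [0.1, -0.1, -3.8]
opening: 0.132
grasp_force: 58.8
```

```bash
python3 go.py .5594 -.1668 .15 83.5
```

```text
t 6.2 tcp [0.5414 0.0327 0.1481] F [ 0.1 -0.1 -3.8] grip 58.8 open 0.132
shift now-axes mm [-198.1   30.1   -2. ] target-axes mm [-196.2   40.5   -1.9] rotvec [-0.0021 -0.0001  0.0524]
```

>>> {"fn": "jog_arm", "kwargs": {
  "series": [
    [[-15,3,0,0,0,0.01,0],[-28,5,0,0,0,0.01,0],[-32,6,-1,0,0,0.01,0],[-32,6,-1,0,0,0.01,0],[-32,6,0,0,0,0.012,0],[-28,6,0,0,0,0,0],[-20,4,0,0,0,0,0],[-10,2,0,0,0,0,0],[0,0,0,0,0,0,0],[0,0,0,0,0,0,0]]
  ]
}}

```text
time_s: 7.2
eef_pos: [0.5614, -0.1665, 0.1506]
eef_rot: [-0.001, 0.746, 0.666, -0.0]
wrist_force: [0.2, 0.2, -4.0]
opening: 0.134
grasp_force: 58.7
```

```bash
python3 go.py .5594 -.1668 .15 83.5;python3 - <<'E'
from h import *
from bench import ctrl
d={n:ctrl.camera(n) for n in("top","side","wrist")};pickle.dump(d,open("d1.pkl","wb"))
a=d["side"]["frame"][90:240,290:430];b=d["top"]["frame"][130:240,360:480]
cv2.imwrite("pics/s1.png",np.hstack([cv2.resize(a,(400,428),interpolation=3),cv2.resize(b,(400,428),interpolation=3)]))
E
```

```text
t 7.2 tcp [ 0.5614 -0.1665  0.1506] F [ 0.2  0.2 -4. ] grip 58.7 open 0.134
shift now-axes mm [-0.6 -2.   0.6] target-axes mm [-0.6 -2.   0.6] rotvec [-0.0013 -0.001   0.0001]
```

View pics/s1.png

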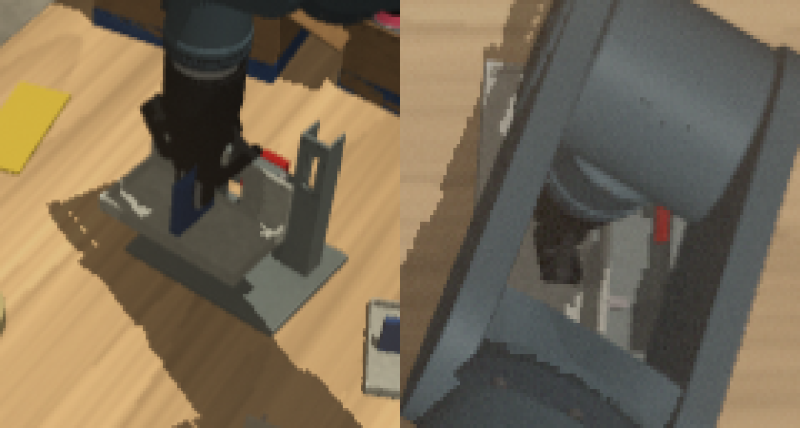

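The side crop shows the shelf level and held in front of the stand. In the top view it is hidden by the arm. I'll use the wrist view and the side depth.

```bash
python3 - <<'E'
from h import *
from fit import line,frame
E
cat > chk.py <<'E'
from h import *
from fit import frame,line
d=pickle.load(open("d1.pkl","rb"))
for cam in("side","wrist"):
    p=cloud(d[cam]).reshape(-1,3);p=p[np.isfinite(p).all(1)]
    q=frame(p,np.array((.5476,-.2701)),np.radians(-96.5))
    m=(q[:,2]>.02)&(q[:,2]<.19)&(abs(q[:,0])<.006)&(abs(abs(q[:,1])-.065)<.016);
    if m.sum()>20:
        u,mm,n,sd=line(q[m][:,:2]);print(cam,"stand dyaw",np.degrees(np.arctan(-u[0]/u[1])).round(2),"x0",(mm[0]-mm[1]*u[0]/u[1]).round(4),n)
    for s in(-1,1):
        t=q[(q[:,2]>.12)&(q[:,2]<.2)&(q[:,0]>-.005)&(q[:,0]<.035)&(s*q[:,1]>.03)&(abs(q[:,1])<.1)]
        if len(t)>9: print(cam,"upright",s,len(t),"y",np.percentile(t[:,1],[2,98]).round(4))
    z0=.118
    b=q[(abs(q[:,1])<.1)&(q[:,0]>-.16)&(q[:,0]<-.01)]
    f=b[(b[:,2]>z0-.003)&(b[:,2]<z0+.009)&(b[:,0]<-.075)];print(cam,"floor z",np.median(f[:,2]).round(4),len(f),"tilt dz/dx,dz/dy",np.linalg.lstsq(np.c_[f[:,:2],np.ones(len(f))],f[:,2],rcond=None)[0].round(3) if len(f)>20 else 0)
    l=b[(b[:,2]>z0+.014)&(b[:,2]<z0+.022)];print(cam,"lips x",np.percentile(l[:,0],[1,99]).round(4),"y",np.percentile(l[:,1],[1,99]).round(4))
    for s in(-1,1):
        t=l[(l[:,0]<-.08)&(l[:,0]>-.14)&(s*l[:,1]>.07)];
        if len(t)>5:print("   side lip",s,t[:,1].mean().round(4),len(t))
    m=(b[:,2]>z0+.022)&(b[:,2]<z0+.068)&(b[:,0]>-.075)&(b[:,0]<-.052)&(abs(b[:,1])>.035)&(abs(b[:,1])<.085)
    if m.sum()>15:
        u,mm,n,sd=line(b[m][:,:2]);print(cam,"plate front dyaw",np.degrees(np.arctan(-u[0]/u[1])).round(2),"x0",(mm[0]-mm[1]*u[0]/u[1]).round(4),n,sd)
    c=b[(b[:,2]>z0+.045)&(b[:,2]<z0+.075)&(b[:,0]>-.052)&(b[:,0]<-.035)]
    for s in(-1,1):
        g=c[c[:,1]*s>.05]
        if len(g)>3: print(cam,"claw",s,len(g),g.mean(0).round(4),"xmax",g[:,0].max().round(4))
cv2.imwrite("pics/w2.png",d["wrist"]["frame"])
E
sed -i 's/^d=pickle/if __name__!="__main__": raise SystemExit\nd=pickle/' fit.py
sed -n 1,12p fit.py >fit2.py
python3 - <<'E'
s=open('fit.py').read()
i=s.index('if __name__');j=s.index('def frame');k=s.index('for name,box_t')
open('fit.py','w').write(s[:i]+s[j:k])
E
rm fit2.py; python3 chk.py
```

```text
top front pts 446 ytop ext [-0.0801  0.0827] x ext [0.0007 0.0012 0.006  0.029  0.0317]
  dyaw deg 0.14 x at y=0 0.0012 406 0.0007
side front pts 750 ytop ext [-0.0807  0.0833] x ext [-0.0004  0.0012  0.0068  0.0304  0.0345]
  dyaw deg 0.49 x at y=0 0.0032 610 0.0013
top front pts 28 y ext [-0.0827  0.0818] x [-0.0023  0.0002  0.0044]
  fin 108 [-0.0716 -0.0139] [-0.0064 -0.0009  0.0053] (array([ 0.99998923, -0.00464039]), array([-0.04246079, -0.00135023]), np.int64(100), np.float64(0.003276017978897856))
  lips [-0.0872 -0.0028] [-0.0851  0.0845]
  claw -1 13 [ 0.0127 -0.0661]
  claw 1 16 [0.0131 0.0644]
  dyaw deg -0.41 x at y=0 0.0005 28 0.0025
side front pts 296 y ext [-0.0857  0.0815] x [-0.0032 -0.0003  0.0045]
  fin 101 [-0.0723 -0.0136] [-0.0088 -0.0037  0.0035] (array([-0.9998431 ,  0.01771353]), array([-0.04459928, -0.00440751]), np.int64(82), np.float64(0.0028124070563917093))
  lips [-0.0876  0.0034] [-0.0867  0.1587]
  claw -1 11 [ 0.0149 -0.0676]
  claw 1 11 [0.0147 0.0623]
  dyaw deg 0.06 x at y=0 -0.0009 279 0.0011
side stand dyaw 0.15 x0 0.0012 306
side upright -1 313 y [-0.0825 -0.0486]
side floor z 0.1242 723 tilt dz/dx,dz/dy [0.011 0.    0.125]
side lips x [-0.1528 -0.0628] y [-0.0835  0.0876]
   side lip -1 -0.0808 31
   side lip 1 0.0848 28
side plate front dyaw 0.31 x0 -0.0653 166 0.0012107804968355693
side claw -1 7 [-0.0479 -0.0618  0.1823] xmax -0.0449
wrist floor z 0.125 25358 tilt dz/dx,dz/dy [ 0.001 -0.001  0.125]
wrist lips x [-0.1522 -0.0718] y [-0.0841  0.0856]
   side lip -1 -0.0814 1244
   side lip 1 0.083 1227
wrist plate front dyaw 0.01 x0 -0.067 533 0.00041481336569487427
```

View pics/w2.png

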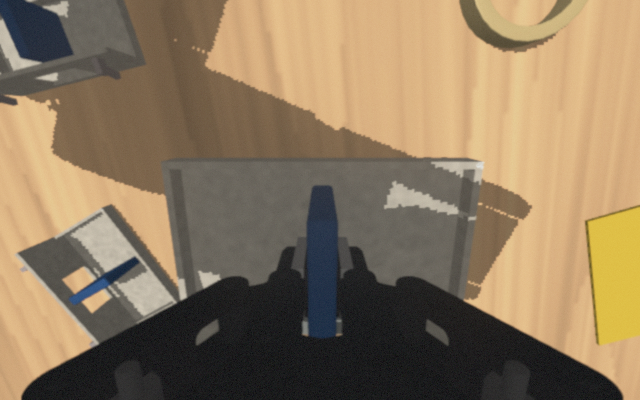

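The shelf is square to the stand (within 0.2°), about 2 mm off in y, 61.5 mm away and 39 mm above home. I'll correct y, lower it 13 mm and approach slowly.

>>> {"fn": "jog_arm", "kwargs": {
  "series": [
    [[0,-1,6,0,0,0,0],[0,-1,7,0,0,0,0],[-5,0,0,0,0,0,0],[-8,0,0,0,0,0,0],[-8,0,0,0,0,0,0],[-8,0,0,0,0,0,0],[-6,0,0,0,0,0,0],[0,0,0,0,0,0,0],[0,0,0,0,0,0,0],[0,0,0,0,0,0,0]]
  ]
}}

```text
time_s: 8.35
eef_pos: [0.5559, -0.2014, 0.1383]
eef_rot: [-0.0, 0.746, 0.666, 0.0]
wrist_force: [0.1, -0.0, -3.6]
opening: 0.136
grasp_force: 58.6
```

```bash
python3 go.py .5540 -.2242 .1375 83.5;python3 - <<'E'
from h import *
from fit import *
from bench import ctrl
d={n:ctrl.camera(n) for n in("side","top")}
for cam in d:
    p=cloud(d[cam]).reshape(-1,3);p=p[np.isfinite(p).all(1)]
    q=frame(p,np.array((.5476,-.2701)),np.radians(-96.5));z0=.106
    m=(q[:,2]>.02)&(q[:,2]<.19)&(abs(q[:,0])<.006)&(abs(abs(q[:,1])-.065)<.016)
    if m.sum()>9:
        u,mm,n,sd=line(q[m][:,:2]);print(cam,"stand x0",(mm[0]-mm[1]*u[0]/u[1]).round(4),n)
    for s in(-1,1):
        t=q[(q[:,2]>.12)&(q[:,2]<.2)&(q[:,0]>-.003)&(q[:,0]<.035)&(s*q[:,1]>.03)&(abs(q[:,1])<.1)]
        if len(t)>9: print(cam,"upright",s,len(t),"y",np.percentile(t[:,1],[2,98]).round(4))
    b=q[(abs(q[:,1])<.1)&(q[:,0]>-.13)&(q[:,0]<-.005)]
    l=b[(b[:,2]>z0+.014)&(b[:,2]<z0+.022)];print(cam,"lips x",np.percentile(l[:,0],[1,99]).round(4),"y",np.percentile(l[:,1],[1,99]).round(4))
    f=b[(b[:,2]>z0)&(b[:,2]<z0+.01)&(b[:,0]<-.045)];print("floor z",np.median(f[:,2]))
    m=(b[:,2]>z0+.022)&(b[:,2]<z0+.068)&(b[:,0]>-.043)&(b[:,0]<-.015)&(abs(b[:,1])>.035)&(abs(b[:,1])<.085)
    if m.sum()>9: u,mm,n,sd=line(b[m][:,:2]);print(cam,"plate front dyaw",np.degrees(np.arctan(-u[0]/u[1])).round(2),"x0",(mm[0]-mm[1]*u[0]/u[1]).round(4),n,sd)
a=d["side"]["frame"][90:220,300:430];b=d["top"]["frame"][130:240,390:500]
cv2.imwrite("pics/s2.png",np.hstack([cv2.resize(a,(400,400),interpolation=3),cv2.resize(b,(400,400),interpolation=3)]))
E
```

```text
t 8.35 tcp [ 0.5559 -0.2014  0.1383] F [ 0.1 -0.  -3.6] grip 58.6 open 0.136
shift now-axes mm [-22.9   0.6   0.8] target-axes mm [-22.9   0.6   0.8] rotvec [-0.0001 -0.0002  0.0005]
side stand x0 0.0009 184
side upright -1 261 y [-0.0828 -0.0485]
side lips x [-0.1171 -0.0259] y [-0.0849  0.0872]
floor z 0.1119769824100757
side plate front dyaw -0.02 x0 -0.0295 172 0.0012559180390130146
top stand x0 -0.0009 106
top upright -1 167 y [-0.0816 -0.0474]
top lips x [-0.116  -0.0294] y [-0.06    0.0877]
floor z 0.11152791308098742
top plate front dyaw -0.14 x0 -0.0307 55 0.0011770146650969242
```

View pics/s2.png

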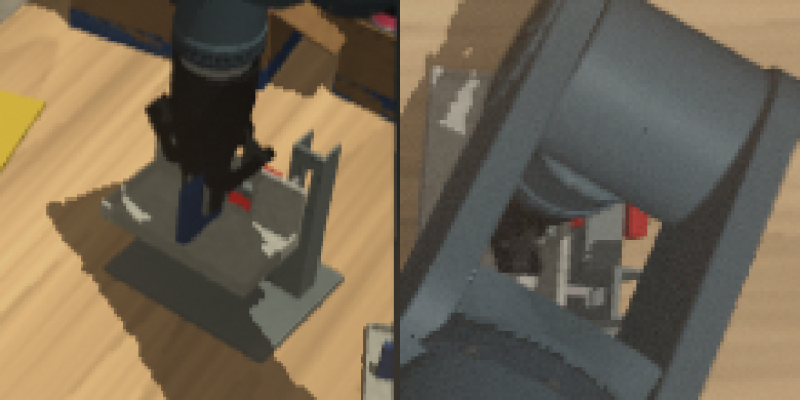

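Rear of the plate is about 25 mm from the faces and 27 mm above home, with the claws lined up with the slots (the right upright's slot is visible in the side crop at (303,165)). Advancing 24 mm.

>>> {"fn": "jog_arm", "kwargs": {
  "series": [
    [[-3,-1,1,0,0,0,0],[-5,0,0,0,0,0,0],[-5,0,0,0,0,0,0],[-4,0,0,0,0,0,0],[-3,0,0,0,0,0,0],[-2,0,0,0,0,0,0],[-1,0,0,0,0,0,0],[-1,0,0,0,0,0,0],[0,0,0,0,0,0,0],[0,0,0,0,0,0,0]]
  ]
}}

```text
time_s: 9.45
eef_pos: [0.5523, -0.2252, 0.1373]
eef_rot: [-0.0, 0.746, 0.666, 0.0]
wrist_force: [0.6, -0.1, -4.3]
opening: 0.131
grasp_force: 58.6
```

```bash
cat > chk2.py <<'E'
import sys
from h import *
from fit import *
from bench import ctrl
z0=float(sys.argv[1])
for cam in ("side","top"):
    p=cloud(ctrl.camera(cam)).reshape(-1,3);p=p[np.isfinite(p).all(1)]
    q=frame(p,np.array((.5476,-.2701)),np.radians(-96.5))
    b=q[(abs(q[:,1])<.1)&(q[:,0]>-.11)&(q[:,0]<.0)]
    l=b[(b[:,2]>z0+.014)&(b[:,2]<z0+.022)];print(cam,"lips x",np.percentile(l[:,0],[1]).round(4),"y",np.percentile(l[:,1],[1,99]).round(4))
    f=b[(b[:,2]>z0-.006)&(b[:,2]<z0+.013)&(b[:,0]<-.02)&(b[:,0]>-.082)];print("floor z, tilt",np.median(f[:,2]).round(4),np.linalg.lstsq(np.c_[f[:,:2],np.ones(len(f))],f[:,2],rcond=None)[0].round(4))
    m=(b[:,2]>z0+.022)&(b[:,2]<z0+.068)&(b[:,0]>-.012)&(abs(b[:,1])>.035)&(abs(b[:,1])<.085)
    if m.sum()>9: u,mm,n,sd=line(b[m][:,:2]);print(cam,"plate front dyaw",np.degrees(np.arctan(-u[0]/u[1])).round(2),"x0",(mm[0]-mm[1]*u[0]/u[1]).round(4),n)
E
python3 go.py .5540 -.2242 .1115 83.5; python3 chk2.py .106
```

```text
t 9.45 tcp [ 0.5523 -0.2252  0.1373] F [ 0.6 -0.1 -4.3] grip 58.6 open 0.131
shift now-axes mm [ 1.2  1.6 25.8] target-axes mm [ 1.2  1.6 25.8] rotvec [-0.0001 -0.0001  0.0005]
side lips x [-0.0933] y [-0.0851  0.0855]
floor z, tilt 0.1113 [-0.0144  0.0023  0.1108]
side plate front dyaw 0.5 x0 -0.0056 180
top lips x [-0.0918] y [-0.0385  0.0869]
floor z, tilt 0.1106 [0.0058 0.0061 0.1107]
top plate front dyaw -0.4 x0 -0.0073 55
```

>>> {"fn": "jog_arm", "kwargs": {
  "series": [
    [[0,0,2,0,0,0,0],[0,0,3,0,0,0,0],[0,0,3,0,0,0,0],[0,0,2,0,0,0,0],[0,0,2,0,0,0,0],[0,0,2,0,0,0,0],[0,0,1,0,0,0,0],[0,0,1,0,0,0,0],[0,0,0,0,0,0,0],[0,0,0,0,0,0,0]]
  ]
}}

```text
time_s: 10.55
eef_pos: [0.5534, -0.2237, 0.1218]
eef_rot: [-0.0, 0.746, 0.666, 0.001]
wrist_force: [3.3, 6.3, 1.7]
opening: 0.136
grasp_force: 60.0
```

>>> {"fn": "jog_arm", "kwargs": {
  "series": [
    [[0,0,1,0,0,0,0],[0,0,2,0,0,0,0],[0,0,2,0,0,0,0],[0,0,2,0,0,0,0],[0,0,1,0,0,0,0],[0,0,1,0,0,0,0],[0,0,0,0,0,0,0],[0,0,0,0,0,0,0],[0,0,0,0,0,0,0],[0,0,0,0,0,0,0]]
  ]
}}

```text
time_s: 11.55
eef_pos: [0.5526, -0.2255, 0.1125]
eef_rot: [0.0, 0.746, 0.666, 0.0]
wrist_force: [2.3, 0.7, 0.3]
opening: 0.135
grasp_force: 59.9
```

```bash
python3 go.py .5540 -.2242 .1115 83.5; python3 chk2.py .082
```

```text
t 11.55 tcp [ 0.5526 -0.2255  0.1125] F [2.3 0.7 0.3] grip 59.9 open 0.135
shift now-axes mm [1.4 1.3 1. ] target-axes mm [1.4 1.3 1. ] rotvec [0.0007 0.0002 0.0004]
side lips x [-0.0946] y [-0.085   0.0856]
floor z, tilt 0.0865 [-0.0182 -0.0011  0.0859]
side plate front dyaw 0.82 x0 -0.0062 166
top lips x [-0.0926] y [-0.0383  0.0868]
floor z, tilt 0.0863 [-0.0298  0.0122  0.084 ]
top plate front dyaw 1.09 x0 -0.0081 48
```

>>> {"fn": "jog_arm", "kwargs": {
  "series": [
    [[0,0,1,0,0,0,0],[0,0,1,0,0,0,0],[0,0,0,0,0,0,0],[0,0,0,0,0,0,0],[0,0,0,0,0,0,0],[0,0,0,0,0,0,0],[0,0,0,0,0,0,0],[0,0,0,0,0,0,0],[0,0,0,0,0,0,0],[0,0,0,0,0,0,0]]
  ]
}}

```text
time_s: 12.65
eef_pos: [0.5527, -0.2255, 0.112]
eef_rot: [0.001, 0.746, 0.666, -0.0]
wrist_force: [-2.4, 4.0, 10.9]
opening: 0.135
grasp_force: 61.5
```

```bash
python3 go.py .5540 -.2242 .1115 83.5; python3 chk2.py .08
python3 - <<'E'
from h import *
from bench import ctrl
a=ctrl.camera("side")["frame"];b=ctrl.camera("top")["frame"]
cv2.imwrite("pics/s3.png",np.hstack([cv2.resize(a[110:200,330:420],(400,400),interpolation=3),cv2.resize(b[150:230,410:490],(400,400),interpolation=3)]))
E
```

```text
t 12.65 tcp [ 0.5527 -0.2255  0.112 ] F [-2.4  4.  10.9] grip 61.5 open 0.135
shift now-axes mm [1.5 1.2 0.5] target-axes mm [1.5 1.2 0.5] rotvec [0.0009 0.0009 0.0009]
side lips x [-0.0948] y [-0.0852  0.086 ]
floor z, tilt 0.086 [-0.0172  0.0021  0.0853]
side plate front dyaw 0.41 x0 -0.0054 167
top lips x [-0.0924] y [-0.038   0.0865]
floor z, tilt 0.0859 [-0.0265  0.0102  0.0836]
top plate front dyaw 0.03 x0 -0.0076 39
```

View pics/s3.png

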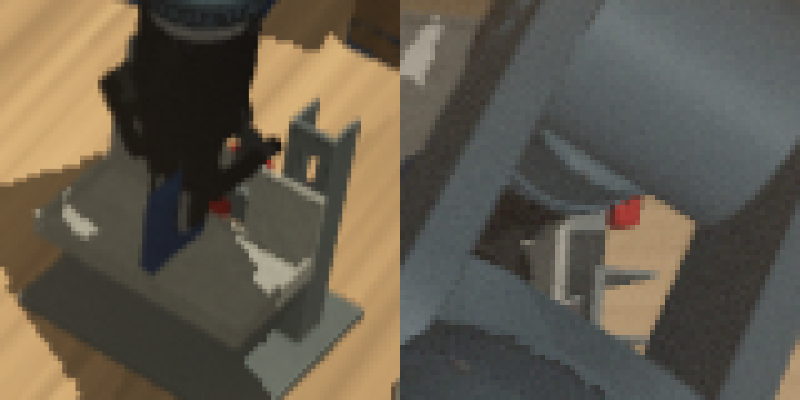

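Floor top is at 86 mm and the force is building, so it is at or very near home. One firmer press, then relax and check the catch.

>>> {"fn": "jog_arm", "kwargs": {
  "series": [
    [[0,0,1,0,0,0,0],[0,0,1,0,0,0,0],[0,0,0,0,0,0,0],[0,0,0,0,0,0,0],[0,0,0,0,0,0,0],[0,0,0,0,0,0,0],[0,0,0,0,0,0,0],[0,0,0,0,0,0,0],[0,0,0,0,0,0,0],[0,0,0,0,0,0,0]]
  ]
}}

```text
time_s: 13.85
eef_pos: [0.5527, -0.2256, 0.1099]
eef_rot: [0.001, 0.746, 0.666, -0.0]
wrist_force: [-2.7, 4.3, 10.4]
opening: 0.133
grasp_force: 61.2
```

```bash
python3 go.py .5540 -.2242 .1115 83.5
python3 - <<'E'
from h import *
from fit import frame
from bench import ctrl
d0=pickle.load(open("d0.pkl","rb"))
for cam in("side","top"):
  for nm,c in(("before",d0[cam]),("now",ctrl.camera(cam))):
    P=cloud(c);hsv=cv2.cvtColor(c["frame"],cv2.COLOR_BGR2HSV)
    q=frame(P.reshape(-1,3),np.array((.5476,-.2701)),np.radians(-96.5));h=hsv.reshape(-1,3)
    m=((h[:,0]<8)|(h[:,0]>172))&(h[:,1]>140)&(abs(q[:,0])<.08)&(abs(q[:,1])<.03)&(q[:,2]>.07)
    print(cam,nm,m.sum(),"x",np.percentile(q[m,0],[2,10,50,90,98]).round(4) if m.sum() else 0,"z",np.percentile(q[m,2],[2,50,98]).round(4) if m.sum() else 0)
E
```

```text
t 13.85 tcp [ 0.5527 -0.2256  0.1099] F [-2.7  4.3 10.4] grip 61.2 open 0.133
shift now-axes mm [ 1.5  1.1 -1.6] target-axes mm [ 1.5  1.1 -1.6] rotvec [0.001  0.0009 0.0008]
side before 63 x [-0.0051 -0.0038  0.0306  0.042   0.0443] z [0.092  0.105  0.1126]
side now 18 x [-0.0065 -0.0054 -0.0016  0.0389  0.0407] z [0.0929 0.0966 0.1124]
top before 95 x [-0.0046 -0.0029  0.0353  0.0433  0.0446] z [0.096  0.1089 0.1138]
top now 25 x [0.0334 0.0343 0.0398 0.0445 0.0453] z [0.1001 0.1095 0.1139]
```

The catch is out (nose at x = −5 mm, rear end unchanged from the start) with the shelf at home height. Unloading and releasing.

>>> {"fn": "jog_arm", "kwargs": {
  "series": [
    [[0,0,-1,0,0,0,0],[0,0,-1,0,0,0,0],[0,0,0,0,0,0,0],[0,0,0,0,0,0,50],[0,0,0,0,0,0,50],[0,0,0,0,0,0,50],[0,0,0,0,0,0,50],[0,0,0,0,0,0,50],[0,0,0,0,0,0,50],[0,0,0,0,0,0,50]]
  ]
}}

```text
time_s: 14.95
eef_pos: [0.5523, -0.2253, 0.1103]
eef_rot: [-0.0, 0.746, 0.666, -0.0]
wrist_force: [0.5, 0.1, -0.9]
opening: 0.587
grasp_force: 0.0
```

>>> {"fn": "jog_arm", "kwargs": {
  "series": [
    [[0,0,-10,0,0,0,50],[0,0,-20,0,0,0,50],[0,0,-25,0,0,0,50],[0,0,-30,0,0,0,50],[0,0,-30,0,0,0,50],[0,0,-30,0,0,0,50],[0,0,-30,0,0,0,50],[20,0,-10,0,0,0,85],[40,0,0,0,0,0,85],[45,0,0,0,0,0,85]]
  ]
}}

```text
time_s: 15.95
eef_pos: [0.5643, -0.121, 0.2969]
eef_rot: [0.001, 0.747, 0.665, 0.0]
wrist_force: [-0.5, -0.5, -0.8]
opening: 0.999
grasp_force: 0.0
```

```bash
python3 go.py .61 .222 .32 83.5
python3 - <<'E'
from h import *
from fit import *
from bench import ctrl
for cam in("side","top"):
    c=ctrl.camera(cam);pickle.dump(c,open(cam+"3.pkl","wb"))
    P=cloud(c);h=cv2.cvtColor(c["frame"],cv2.COLOR_BGR2HSV).reshape(-1,3)
    q=frame(P.reshape(-1,3),np.array((.5476,-.2701)),np.radians(-96.5))
    m=((h[:,0]<8)|(h[:,0]>172))&(h[:,1]>140)&(abs(q[:,0])<.08)&(abs(q[:,1])<.03)&(q[:,2]>.07)
    print(cam,"catch",m.sum(),"x",np.percentile(q[m,0],[2,10,50,90,98]).round(4),"z",np.percentile(q[m,2],[2,50,98]).round(4))
    b=q[(abs(q[:,1])<.095)&(q[:,0]>-.11)&(q[:,0]<.03)];z0=.08
    for s in(-1,1):
        f=b[(b[:,2]>z0-.004)&(b[:,2]<z0+.011)&(b[:,0]<-.012)&(b[:,0]>-.08)&(abs(b[:,1]*s-.0435)<.033)]
        k=np.linalg.lstsq(np.c_[f[:,0]+.045,f[:,1]-s*.0435,np.ones(len(f))],f[:,2],rcond=None)[0];print("bay",s,len(f),"tilt x,y, z centre",k.round(4))
    l=b[(b[:,2]>z0+.012)&(b[:,2]<z0+.022)&(b[:,0]<-.01)];print("lips x",np.percentile(l[:,0],[1]).round(4),"y",np.percentile(l[:,1],[1,99]).round(4))
    t=b[(b[:,2]>.146)&(b[:,2]<.155)&(b[:,0]<.001)&(b[:,0]>-.012)];print("plate top z",np.percentile(t[:,2],[50,90]).round(4),"x",np.percentile(t[:,0],[5,50,95]).round(4),len(t))
cv2.imwrite("pics/s4.png",np.hstack([cv2.resize(pickle.load(open("side3.pkl","rb"))["frame"][105:205,325:425],(400,400),interpolation=3),cv2.resize(c["frame"][145:235,385:475],(400,400),interpolation=3)]))
E
```

```text
t 15.95 tcp [ 0.5643 -0.121   0.2969] F [-0.5 -0.5 -0.8] grip 0.0 open 0.999
shift now-axes mm [345.9   5.9 -23.3] target-axes mm [345.9   6.5 -23.1] rotvec [ 0.0022  0.0008 -0.002 ]
side catch 31 x [-0.0056 -0.0038  0.0019  0.0427  0.0445] z [0.0911 0.103  0.1138]
bay -1 320 tilt x,y, z centre [ 0.0336 -0.003   0.0836]
bay 1 238 tilt x,y, z centre [0.042  0.0012 0.0835]
lips x [-0.0923] y [-0.0852  0.0862]
plate top z [0.1496 0.152 ] x [-0.0087 -0.0056 -0.0001] 117Traceback (most recent call last):
  File "<stdin>", line 9, in <module>
    return _quantile_unchecked(
        a, q, axis, out, overwrite_input, method, keepdims, weights)
    return _ureduce(a,
                    func=_quantile_ureduce_func,
    ...<5 lines>...
                    overwrite_input=overwrite_input,
                    method=method)
    r = func(a, **kwargs)
    result = _quantile(arr,
                       quantiles=q,
    ...<2 lines>...
                       out=out,
                       weights=wgt)
    slices_having_nans = np.isnan(arr[-1, ...])
                                  ~~~^^^^^^^^^
IndexError: index -1 is out of bounds for axis 0 with size 0
```

The shelf is home: catch nose out at x = −5 mm, plate top at 150 mm, droop about 2°. On to the orange can.

>>> {"fn": "jog_arm", "kwargs": {
  "series": [
    [[25,1,0,0,0,0,85],[40,1,0,0,0,0,85],[45,1,0,0,0,0,85],[45,1,5,0,0,0,85],[45,1,5,0,0,0,85],[45,1,10,0,0,0,85],[45,0,10,0,0,0,85],[35,0,10,0,0,0,85],[21,0,7,0,0,0,85],[0,0,0,0,0,0,85]]
  ]
}}

```text
time_s: 17.05
eef_pos: [0.6084, 0.2244, 0.2472]
eef_rot: [-0.001, 0.745, 0.667, -0.001]
wrist_force: [-0.5, -0.2, 0.0]
opening: 0.996
grasp_force: 0.0
```

```bash
python3 go.py .611 .222 .119 83.5
python3 - <<'E'
from h import *
from bench import ctrl
for cam in("wrist","side","top"):
    c=ctrl.camera(cam);P=cloud(c)
    p=P.reshape(-1,3);m=(p[:,2]>.144)&(p[:,2]<.154)&(np.hypot(p[:,0]-.61,p[:,1]-.222)<.04)
    if m.sum()>20: print(cam,m.sum(),cv2.minEnclosingCircle((p[m][:,:2]*1000).astype(np.float32)),p[m].mean(0).round(4))
    m=(p[:,2]>.05)&(p[:,2]<.154)&(np.hypot(p[:,0]-.61,p[:,1]-.222)<.04)
    if m.sum()>20: print("  bbox",p[m].min(0).round(3),p[m].max(0).round(3))
    if cam=="wrist": cv2.imwrite("pics/w4.png",c["frame"])
    else: cv2.imwrite(f"pics/{cam}4.png",c["frame"])
E
```

```text
t 17.05 tcp [0.6084 0.2244 0.2472] F [-0.5 -0.2  0. ] grip 0.0 open 0.996
shift now-axes mm [ -2.1   3.1 128.2] target-axes mm [ -2.1   2.9 128.2] rotvec [-0.0019  0.0001  0.0039]
wrist 1519 ((609.3724975585938, 223.1774444580078), 18.950624465942383) [0.6096 0.2241 0.1504]
  bbox [0.584 0.205 0.051] [0.635 0.25  0.153]
side 170 ((610.7802734375, 222.15457153320312), 19.202383041381836) [0.6093 0.2233 0.1498]
  bbox [0.582 0.197 0.05 ] [0.638 0.25  0.154]
top 172 ((612.3802490234375, 222.77639770507812), 18.96946144104004) [0.612  0.2213 0.1496]
  bbox [0.586 0.196 0.051] [0.639 0.247 0.154]
```

View pics/side4.png

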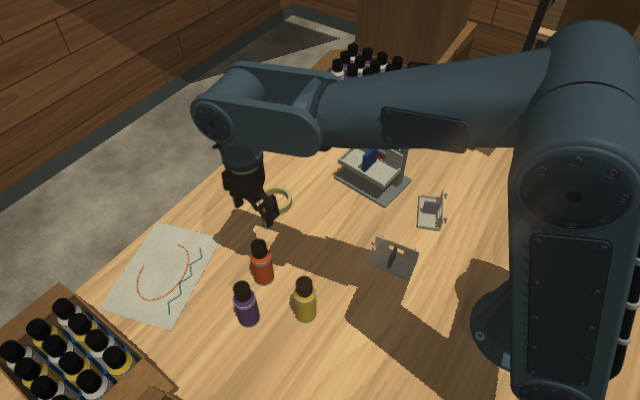

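The side view shows the shelf hanging on the stand at (372,165) and the gripper above the orange can at (262,262). The three cameras agree on the can's centre, about (0.6105, 0.2228).

>>> {"fn": "jog_arm", "kwargs": {
  "series": [
    [[-1,2,20,0,0,0,85],[0,0,25,0,0,0,85],[0,0,25,0,0,0,85],[0,0,20,0,0,0,85],[0,0,15,0,0,0,85],[0,0,10,0,0,0,85],[0,0,8,0,0,0,85],[0,0,5,0,0,0,85],[0,0,0,0,0,0,85],[0,0,0,0,0,0,85]]
  ]
}}

```text
time_s: 18.2
eef_pos: [0.6114, 0.221, 0.121]
eef_rot: [0.0, 0.746, 0.666, 0.0]
wrist_force: [0.6, 0.5, -0.4]
opening: 0.993
grasp_force: 0.0
```

>>> {"fn": "jog_arm", "kwargs": {
  "series": [
    [[0,0,0,0,0,0,45],[0,0,0,0,0,0,45],[0,0,0,0,0,0,45],[0,0,0,0,0,0,30],[0,0,0,0,0,0,30],[0,0,0,0,0,0,30],[0,0,0,0,0,0,30],[0,0,0,0,0,0,30],[0,0,0,0,0,0,30],[0,0,0,0,0,0,30]]
  ]
}}

```text
time_s: 19.2
eef_pos: [0.6113, 0.221, 0.1208]
eef_rot: [0.0, 0.746, 0.666, 0.0]
wrist_force: [-1.8, 0.8, 5.7]
opening: 0.429
grasp_force: 60.5
```

>>> {"fn": "jog_arm", "kwargs": {
  "series": [
    [[0,0,-3,0,0,0,20],[0,0,-15,0,0,0,20],[0,0,-25,0,0,0,20],[0,0,-30,0,0,0,20],[0,0,-30,0,0,0,20],[0,0,-30,0,0,0,20],[0,0,-15,0,0,0,20],[0,0,-5,0,0,0,20],[0,0,0,0,0,0,20],[0,0,0,0,0,0,20]]
  ]
}}

```text
time_s: 20.2
eef_pos: [0.6101, 0.2207, 0.2712]
eef_rot: [-0.001, 0.746, 0.666, -0.001]
wrist_force: [-0.2, -0.1, -0.6]
opening: 0.43
grasp_force: 60.1
```

```bash
python3 go.py .5959 -.2263 .27 83.5;python3 - <<'E'
from h import *
from bench import ctrl
c=ctrl.camera("side");P=cloud(c);p=P.reshape(-1,3);h=cv2.cvtColor(c["frame"],cv2.COLOR_BGR2HSV).reshape(-1,3)
e=ctrl.get_obs()["eef_pos"]
m=(h[:,0]<12)&(h[:,1]>150)&(np.hypot(p[:,0]-e[0],p[:,1]-e[1])<.05)
q=p[m];print(m.sum(),q.min(0).round(3),q.max(0).round(3),np.percentile(q[:,2],[1,2,50,98]).round(4))
E
```

```text
t 20.2 tcp [0.6101 0.2207 0.2712] F [-0.2 -0.1 -0.6] grip 60.1 open 0.43
shift now-axes mm [-445.8   36.3    1.5] target-axes mm [-445.8   36.5    1.2] rotvec [-0.003   0.0009  0.0004]
613 [0.582 0.207 0.158] [0.628 0.25  0.27 ] [0.1604 0.1627 0.2147 0.264 ]
```

>>> {"fn": "jog_arm", "kwargs": {
  "series": [
    [[-15,2,-10,0,0,0,20],[-30,3,-5,0,0,0,20],[-42,4,-3,0,0,0,20],[-45,4,0,0,0,0,20],[-45,4,0,0,0,0,20],[-45,4,0,0,0,0,20],[-45,4,0,0,0,0,20],[-45,4,0,0,0,0,20],[-40,3,0,0,0,0,20],[-30,2,0,0,0,0,20]]
  ]
}}

```text
time_s: 21.25
eef_pos: [0.6006, -0.1661, 0.2911]
eef_rot: [-0.0, 0.747, 0.665, -0.001]
wrist_force: [0.9, -0.3, -1.1]
opening: 0.427
grasp_force: 60.2
```

>>> {"fn": "jog_arm", "kwargs": {
  "series": [
    [[-25,1,0,0,-0.02,0,20],[-20,1,0,0,-0.015,0,20],[-12,0,0,0,0,0,20],[-5,0,0,0,0,0,20],[0,0,0,0,0,0,20],[0,0,0,0,0,0,20],[0,0,0,0,0,0,20],[0,0,0,0,0,0,20],[0,0,0,0,0,0,20],[0,0,0,0,0,0,20]]
  ]
}}

```text
time_s: 22.25
eef_pos: [0.5967, -0.224, 0.2923]
eef_rot: [0.012, 0.746, 0.666, -0.013]
wrist_force: [0.6, -0.1, -2.4]
opening: 0.431
grasp_force: 60.1
```

```bash
cat > can.py <<'E'
from h import *
from fit import frame
from bench import ctrl
import sys
e=ctrl.get_obs()["eef_pos"]
for cam in ("side","wrist"):
    c=ctrl.camera(cam);P=cloud(c);h=cv2.cvtColor(c["frame"],cv2.COLOR_BGR2HSV).reshape(-1,3)
    q=frame(P.reshape(-1,3),np.array((.5476,-.2701)),np.radians(-96.5))
    m=(h[:,0]<14)&(h[:,1]>150)&(abs(q[:,0]+.045)<.06)&(abs(q[:,1]-.0435)<.06)&(q[:,2]>.08)
    if m.sum()>30:
        r=q[m];r=r[r[:,1]>.012];print(cam,len(r),"x",np.percentile(r[:,0],[2,98]).round(4),"y",np.percentile(r[:,1],[2,98]).round(4),"z",np.percentile(r[:,2],[1,99]).round(4))
        try:
            b=r[r[:,2]<np.percentile(r[:,2],65)];A=np.c_[2*b[:,:2],np.ones(len(b))]
            from scipy.optimize import least_squares
            s=least_squares(lambda v:np.hypot(b[:,0]-v[0]-v[2]*(b[:,2]-.09),b[:,1]-v[1]-v[3]*(b[:,2]-.09))-.0265,[-.045,.0435,0,0],loss="soft_l1",f_scale=.002).x;print("   axis at z=.09 (stand x,y), lean",s.round(4))
        except Exception as x: print(x)
    cv2.imwrite(f"pics/{sys.argv[1]}_{cam}.png",c["frame"])
E
python3 go.py .5954 -.2276 .27 83.5;python3 can.py a
```

```text
t 22.25 tcp [ 0.5967 -0.224   0.2923] F [ 0.6 -0.1 -2.4] grip 60.1 open 0.431
shift now-axes mm [-3.  -0.9 22.4] target-axes mm [-3.7 -0.9 22.3] rotvec [0.0001 0.035  0.0009]
side 509 x [-0.0776 -0.0415] y [0.0169 0.0605] z [0.1819 0.2874]
   axis at z=.09 (stand x,y), lean [-0.0438  0.0423 -0.0407  0.016 ]
wrist 2501 x [-0.0783 -0.0575] y [0.0216 0.0637] z [0.1916 0.2872]
   axis at z=.09 (stand x,y), lean [-0.0532  0.0415  0.0178  0.0032]
```

Can held over bay a at stand (−46, 42) mm, leaning with the droop and bottom at about 171 mm. Lowering.

>>> {"fn": "jog_arm", "kwargs": {
  "series": [
    [[0,0,8,0,0,0,20],[0,0,15,0,0,0,20],[0,0,18,0,0,0,20],[0,0,15,0,0,0,20],[0,0,12,0,0,0,20],[0,0,7,0,0,0,20],[0,0,4,0,0,0,20],[0,0,2,0,0,0,20],[0,0,0,0,0,0,20],[0,0,0,0,0,0,20]]
  ]
}}

```text
time_s: 23.35
eef_pos: [0.5967, -0.2273, 0.2121]
eef_rot: [0.012, 0.746, 0.666, -0.013]
wrist_force: [-0.1, -0.4, -1.6]
opening: 0.421
grasp_force: 60.1
```

```bash
python3 go.py .5954 -.2276 .2046 83.5;python3 can.py b
```

```text
t 23.35 tcp [ 0.5967 -0.2273  0.2121] F [-0.1 -0.4 -1.6] grip 60.1 open 0.421
shift now-axes mm [-0.2 -1.3  7.5] target-axes mm [-0.4 -1.3  7.5] rotvec [0.0012 0.0355 0.0004]
side 418 x [-0.0745 -0.0391] y [0.0174 0.0601] z [0.1017 0.2064]
   axis at z=.09 (stand x,y), lean [-0.0443  0.0445 -0.0353  0.004 ]
wrist 2543 x [-0.0751 -0.0539] y [0.0219 0.064 ] z [0.1113 0.2061]
   axis at z=.09 (stand x,y), lean [-0.0484  0.0422  0.0159  0.0027]
```

>>> {"fn": "jog_arm", "kwargs": {
  "series": [
    [[0,0,1,0,0,0,20],[0,0,1,0,0,0,20],[0,0,1,0,0,0,20],[0,0,1,0,0,0,20],[0,0,1,0,0,0,20],[0,0,1,0,0,0,20],[0,0,0,0,0,0,20],[0,0,0,0,0,0,20],[0,0,0,0,0,0,20],[0,0,0,0,0,0,20]]
  ]
}}

```text
time_s: 24.45
eef_pos: [0.5964, -0.2273, 0.2054]
eef_rot: [0.012, 0.746, 0.666, -0.013]
wrist_force: [-0.3, 0.1, -1.2]
opening: 0.427
grasp_force: 60.1
```

>>> {"fn": "jog_arm", "kwargs": {
  "series": [
    [[0,0,0.5,0,0,0,20],[0,0,0,0,0,0,20],[0,0,0.5,0,0,0,20],[0,0,0,0,0,0,20],[0,0,0.5,0,0,0,20],[0,0,0,0,0,0,20],[0,0,0,0,0,0,20],[0,0,0,0,0,0,20],[0,0,0,0,0,0,20],[0,0,0,0,0,0,20]]
  ]
}}

```text
time_s: 25.45
eef_pos: [0.5964, -0.2274, 0.2041]
eef_rot: [0.012, 0.746, 0.666, -0.013]
wrist_force: [-1.0, 0.4, 1.4]
opening: 0.43
grasp_force: 60.2
```

Contact felt (about 3 N). Releasing and rising.

>>> {"fn": "jog_arm", "kwargs": {
  "series": [
    [[0,0,0,0,0,0,42],[0,0,0,0,0,0,46],[0,0,0,0,0,0,52],[0,0,0,0,0,0,60],[0,0,0,0,0,0,70],[0,0,0,0,0,0,75],[0,0,0,0,0,0,75],[0,0,0,0,0,0,75],[0,0,0,0,0,0,75],[0,0,0,0,0,0,75]]
  ]
}}

```text
time_s: 26.45
eef_pos: [0.5964, -0.2274, 0.2039]
eef_rot: [0.012, 0.746, 0.666, -0.013]
wrist_force: [-1.2, -0.3, 0.3]
opening: 0.878
grasp_force: 0.0
```

>>> {"fn": "jog_arm", "kwargs": {
  "series": [
    [[0,0,-3,0,0,0,75],[0,0,-8,0,0,0,75],[0,0,-15,0,0,0,75],[0,0,-20,0,0,0,75],[0,0,-25,0,0,0,75],[0,0,-25,0,0,0,75],[0,0,-20,0,0,0,75],[25,0,0,0,0,0,75],[40,0,0,0,0,0,75],[45,0,0,0,0,0,75]]
  ]
}}

```text
time_s: 27.45
eef_pos: [0.6095, -0.114, 0.3179]
eef_rot: [0.013, 0.747, 0.665, -0.013]
wrist_force: [-0.1, 1.0, -0.0]
opening: 0.877
grasp_force: 0.0
```

>>> {"fn": "jog_arm", "kwargs": {
  "series": [
    [[45,0,0,0,0,0,75],[45,0,0,0,0,0,75],[40,0,0,0,0,0,75],[20,0,0,0,0,0,75],[0,0,0,0,0,0,75],[0,0,0,0,0,0,75],[0,0,0,0,0,0,75],[0,0,0,0,0,0,75],[0,0,0,0,0,0,75],[0,0,0,0,0,0,75]]
  ]
}}

```text
time_s: 28.45
eef_pos: [0.6261, 0.034, 0.3107]
eef_rot: [0.012, 0.746, 0.666, -0.013]
wrist_force: [0.2, -0.1, 0.8]
opening: 0.881
grasp_force: 0.0
```

```bash
python3 can.py c
python3 - <<'E'
from h import *
from fit import frame
from bench import ctrl
c=ctrl.camera("side");P=cloud(c);h=cv2.cvtColor(c["frame"],cv2.COLOR_BGR2HSV).reshape(-1,3)
q=frame(P.reshape(-1,3),np.array((.5476,-.2701)),np.radians(-96.5))
m=((h[:,0]<8)|(h[:,0]>172))&(h[:,1]>140)&(abs(q[:,0]-.02)<.04)&(abs(q[:,1])<.012)&(q[:,2]>.07)
print("catch",m.sum(),q[m].min(0).round(4),q[m].max(0).round(4))
f=q[(q[:,2]>.076)&(q[:,2]<.092)&(q[:,0]<-.012)&(q[:,0]>-.08)&(abs(q[:,1]+.0435)<.033)]
print("bay_b floor",np.linalg.lstsq(np.c_[f[:,0]+.045,np.ones(len(f))],f[:,2],rcond=None)[0].round(4))
cv2.imwrite("pics/end.png",np.hstack([cv2.resize(c["frame"][80:210,310:440],(400,400),interpolation=3),cv2.resize(ctrl.camera("top")["frame"][80:240,320:480],(400,400),interpolation=3)]))
E
```

```text
side 417 x [-0.075  -0.0377] y [0.0174 0.0604] z [0.0941 0.1986]
   axis at z=.09 (stand x,y), lean [-0.0442  0.0439 -0.0445  0.0079]
wrist 62 x [-0.0737 -0.0693] y [0.0293 0.0538] z [0.0935 0.1026]
   axis at z=.09 (stand x,y), lean [-0.045   0.0428 -0.1437 -0.165 ]
catch 27 [-0.0049 -0.0118  0.0904] [0.0444 0.0084 0.1143]
bay_b floor [0.0461 0.0834]
```

View pics/end.png

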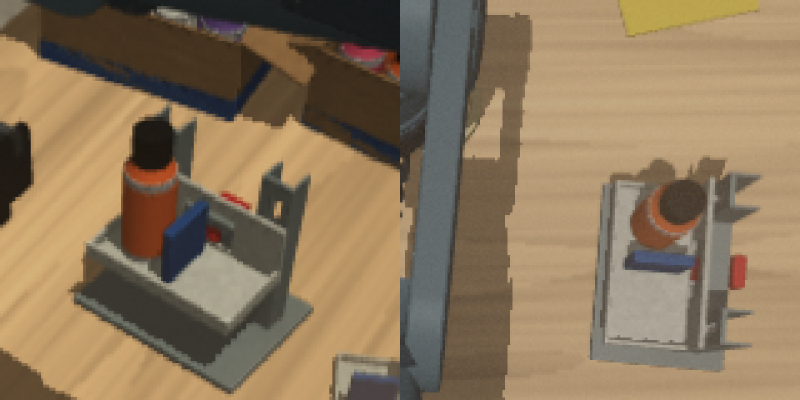

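The can stands upright in bay a at (150,190) in the side crop. The shelf is home, and the catch nose at (213,235) is out over the bar.

```bash
python3 -c "
from bench import ctrl
print(ctrl.hand_in())"
```

```text
the job is handed in; nothing more can be done
None
```

The shelf hangs fully home on the stand with the red catch out over its bottom bar, the orange can stands upright in the +y bay after a gentle set-down, nothing else was handled, and the job was handed in at about 28.5 s.

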